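Seat a gauged coupon in its stand and hold the spring clamp open over the strain gauge

ROBOT

A 6-joint arm with a two-finger parallel gripper is mounted at the origin on the work surface. World frame = base frame: x ahead of the robot, y to its left, z up, the work surface at z = 0. Lengths are in m, angles in degrees, forces in N, time in s.
With the tool pointing down it reaches from about 0.25 to 0.775 m from the base axis. Payload 4 kg.
Tool frame: the origin (TCP) lies on the front face of the gripper's body, between the roots of the fingers; the fingertips stand 73 mm ahead of it and the grasp point (between the pads) lies 54 mm ahead of it; z points along the fingers, y is the direction in which the jaws open and shut (so a half turn about z gives the same grasp; the last joint's range is limited). The gripper opens to 85 mm and grips with 20 to 120 N. Pads are 22 mm wide; open, the fingers measure 114 mm over their backs; the gripper's body (76 mm by 85 mm) begins 54 mm behind the grasp point. The pads swing forward as they close: fully open they stand 13 mm farther back than shut.
Start: joints at [-69.334, 4.996, 78.535, -0, 96.463, -5.907], TCP at [0.246, -0.492, 0.304] pointing down, gripper open.
Joint ranges: [-177.83, 177.83], [-43.37, 116.18], [15.69, 146.23], [-61.86, 241.86], [9.47, 152.12], [-147.06, 147.06]. Speed limits (degrees/s): [159.86, 159.86, 180, 180, 180, 180].

INTERFACE

Orientations are given as [roll, pitch, yaw] about the fixed x, y, z axes, in that order (R = Rz(yaw) Ry(pitch) Rx(roll)).
In Python, from plant import robot gives the robot as it stands.
- The arm moves only by the tool jog_arm, never from a script. Its argument "steps" is one flat list of numbers, 6 for each row, row after row: the shift along the tool's x, y, z in units of 10 cm (1.0 is 10 cm), then the turn, a rotation vector about the tool's x, y, z in units of 180 degrees (1.0 is 180 degrees). In form: [dx, dy, dz, wx, wy, wz, dx, dy, dz, wx, wy, wz, ...]. A call has 1 to 12 rows; each row is the pose to reach, as a shift and turn from the pose measured when the call began, along the tool's axes at that moment, turning the shorter way round; what a row does not reach only later rows make up. A row lasts 1/12 s, in which the tool goes at most 41.7 mm and 7.16 degrees, less where a joint would pass 70% of its speed; a pose out of reach is approached as far as the arm can. A call with a number of a shift or a turn outside -1 to 1 is refused whole. A call with a gripper value outside its range is refused whole. "hand" is the opening, from -1 (shut) to 1 (fully open), set as the call begins (left out, the last holds). The fingers move at their own pace and stop on an object; the grip force is fixed at half the most. Time passes only in rows, so rows that repeat a pose let the fingers close. It gives the time, the measured TCP pose, the force and the opening at its end, in the units of the state.
- robot.sense(): the state, without advancing time (a new reading comes with each control period).
- robot.snapshot(name): name is "scene" or "top" or "wrist"; returns (picture, depth): 420x560x3 uint8, red, green, blue; 420x560 float32, m along the optical axis (not along the pixel's ray), 0 where there is no reading.
- robot.get_calibration(name): a dict with "fx", "fy", "cx", "cy" (pixels), "dist" ([k1, k2, p1, p2, k3] as OpenCV has them; the pictures are not rectified), "R" (3x3) and "t" (3): a world point X has camera coordinates R X + t. Camera axes: x right, y down, z forward; pixel columns grow to the right and rows downward; lengths in m; the calibration is good to about 2 mm. A picture is of the moment at which its call begins: read the wrist's pose just before it. get_calibration takes no time and is no camera call; for the wrist camera it gives the pose at the moment of the call.
- robot.sign_off(): hands the job in, once; it reports no verdict.
The state is a dict: "time": time; "q": joint angles; "qd": joint speeds; "joint_efforts": joint torques, N m; "tcp_pos": TCP position; "eef_rot": TCP orientation; "wrist_force": force on the tool from outside, world axes, zero at the start; "ft_torque": the same for the moment, N m; "finger_gap": finger opening in m.
Only numpy, scipy, OpenCV 4.12 (cv2) and the standard library are available. Lean on these libraries where they do the work, as an engineer would, in place of code of your own. Each camera call takes 0.05 s, during which the arm holds its last target. There are 200 camera calls.

TASK

Pick up the mortar coupon standing on the bench, put its lower aluminium tab into the recess of the steel stand and press it firmly down until it is fully home and flush, and leave it standing there. Then take the spring clamp by its handles, squeeze it wide open, lift it and bring it in from the side around an upright edge of the coupon, one pad on each side of the strain gauge at mid-width and mid-height, clear of the mortar. Finish still holding the clamp wide open like that, in the air, and leave the other things on the bench where they are.

Things in the scene. Friction and masses are not known exactly. Their poses are not given: they have to be found in the camera images.
- stand_recess (a point): centre of the mouth of the recess in the steel stand (fixed to the bench), in the plane of the block's top, 44 mm above the bench; z up. The recess is a rectangular pocket 53 mm along x by 25 mm along y, 32 mm deep, with a 2 mm chamfer round its mouth. The block is 92 (x) by 64 (y) mm, on a dark base plate 150 by 80 by 8 mm with bolt heads up to 13 mm above the bench
- coupon_tab (a point): centre of the coupon's upper tab, where to take it, 138 mm above its underside. The coupon: grey mortar strip 50 mm wide (x), 8 thick (y), 154 tall (z up), an aluminium tab 50 (x) by 22 (y) by 32 (z) mm round each end, flush with the end. About 0.26 kg, loose, first standing upright on its lower tab on the bench. Half a turn about z makes no difference to the stand
- coupon_foot (a point): the coupon's axis at the top face of its lower tab, 32 mm above its underside; it comes level with the mouth of the recess when the tab is fully home and flush; same axes as coupon_tab
- coupon_gauge (a point): the middle of the coupon (mid-width, mid-thickness), 77 mm above its underside, at the height of the strain gauge (a small orange film 9 by 16 mm on one face); same axes as coupon_tab. The bare strip, 8 mm thick, runs from 45 mm below this point to 45 mm above it; the mortar faces are 4 mm away along +y and -y, the upright edges 25 mm away along +x and -x
- clamp_pivot (a point): hinge pin of the black plastic spring clamp, half-way up its 28 mm depth. Loose, 0.095 kg, it lies on its side, pin upright, this point 14 mm above the bench. Axes of its left half: while shut, x points from the handles to the jaws, y to the left half, z up. Handles reach 66 mm behind the pin, jaws 62 mm ahead
- clamp_grip (a point): between the clamp's handles, 44 mm behind the pin, half-way up, where to grip; axes of clamp_pivot. The handles are two bars 7 mm thick, upright faces, in a V, each splayed 0.28 rad while shut: 55 mm over their outer faces here, 64 mm at the ends. Fully squeezed they are parallel, 29 mm over their outer faces
- clamp_arm (a joint): opening angle between the clamp's halves, rad: 0 shut, 0.56 fully open (stop). Squeezing the handles opens the jaws; each half turns by half the value, opposite ways, about the pin. The spring shuts it: 0.3 N m at 0, 0.58 N m at 0.56 (7 to 13 N on each handle at clamp_grip)
- pad_left (a point): centre of the face of the left (+y) half's rubber pad, half-way up, axes of that half. Pads are 20 mm long, 26 mm high; their centres lie 52 mm ahead of the pin when shut, 50 mm when fully open, then 30 mm apart, the throat clear back to 10 mm ahead of the pin
- pad_right (a point): centre of the face of the right (-y) half's rubber pad, half-way up, axes of that half
- prism: bystander: grey mortar prism lying flat, 160 by 40 by 40 mm, origin under its middle
- prism_half: bystander: broken mortar prism, 75 by 40 by 40 mm, origin under its middle
- adhesive: bystander: small bottle of adhesive, 26 mm across, 55 mm tall, origin under its middle
- spatula: bystander: spatula lying flat, about 190 mm long
- brush: bystander: brush lying flat, about 170 mm long
- weight: bystander: steel balance weight with a knob, 38 mm across, 58 mm tall, origin under its middle
- caliper: bystander: digital caliper lying flat, 210 mm long, origin under the middle of its bar
There are look-alikes about, which are no part of the job. There is more than one size of the part that bears clamp_pivot; the job needs the largest.

How it is judged:
By the outcome, as a careful person would: the job done as asked, in the order asked, and still so for the second after the job is handed in, while the arm keeps its last pose, push and grip.
It also fails if it takes over 54 s, if anything falls off the work surface, if the arm or the gripper's body presses on something with over 40 N, if the wrist force passes 120 N, or if a joint passes its speed limit or range.

## Working session

There is one attempt and no reset: what is moved stays moved. The work goes in short steps, Python scripts to look and compute and a tool call to move; the robot and the scene stay as the last step left them, time stands still between calls to the robot, and variables do not carry over. Pictures are saved under pics/ and viewed, on a budget of 10 in all, crops included, one or two more only if the job needs it, and the job is handed in when it is done.

Besides the shell and the picture viewer there is one more tool, called after "Emit:" in YAML: its name, and indented under it one key for each argument. jog_arm: Moves the arm, as the interface text tells. Its arguments: {"type":"object","properties":{"steps":{"type":"array","items":{"type":"number"}},"hand":{"type":"number"}},"required":["steps"]}

```bash
mkdir -p pics; ls
python3 - <<'E'
from plant import robot
import cv2,numpy as np
s=robot.sense();print({k:s[k] for k in('time','tcp_pos','eef_rot','wrist_force','finger_gap')})
for n in('scene','top'):
    im,d=robot.snapshot(n);np.savez(f'{n}.npz',im=im,d=d)
    cv2.imwrite(f'pics/{n}0.png',cv2.resize(im[:,:,::-1],(800,600)))
    c=robot.get_calibration(n);print(n,{k:np.round(v,3).tolist() for k,v in c.items()})
E
```

```text
pics
{'time': 0.0, 'tcp_pos': array([ 0.24591355, -0.49158331,  0.30269409]), 'eef_rot': array([-1.79869082e+02, -1.13107597e-02,  2.65730127e+01]), 'wrist_force': array([-0.13627126, -0.05253806,  0.13248434]), 'finger_gap': 0.08521399001305267}
scene {'fx': 383.662, 'fy': 383.662, 'cx': 277.643, 'cy': 207.552, 'dist': [0.037, 0.0, 0.0, 0.0, 0.0], 'R': [[-0.88, 0.475, -0.002], [0.414, 0.764, -0.495], [-0.233, -0.436, -0.869]], 't': [0.479, -0.186, 1.282]}
top {'fx': 438.222, 'fy': 438.222, 'cx': 274.678, 'cy': 213.57, 'dist': [-0.096, 0.0, 0.0, 0.0, 0.0], 'R': [[-0.023, -1.0, 0.0], [-0.995, 0.023, -0.1], [0.099, -0.003, -0.995]], 't': [0.013, 0.557, 1.276]}
```

View pics/top0.png

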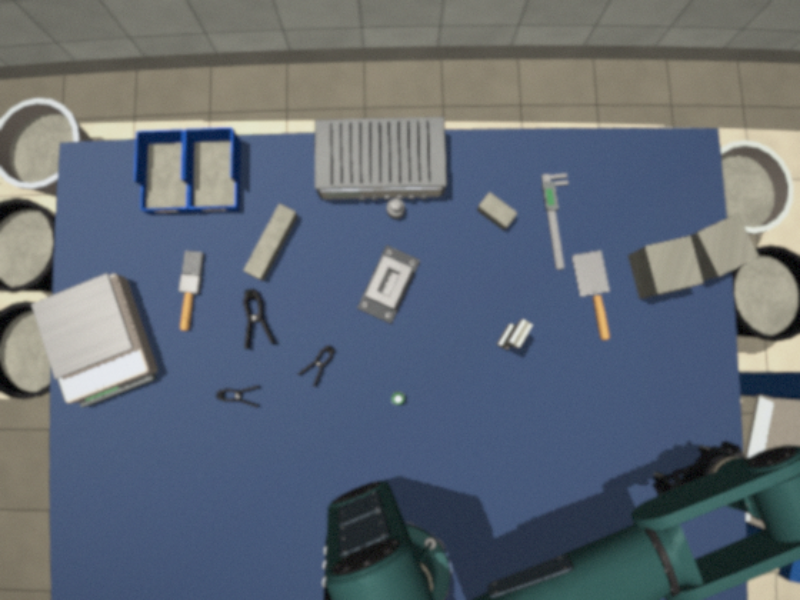

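View pics/scene0.png

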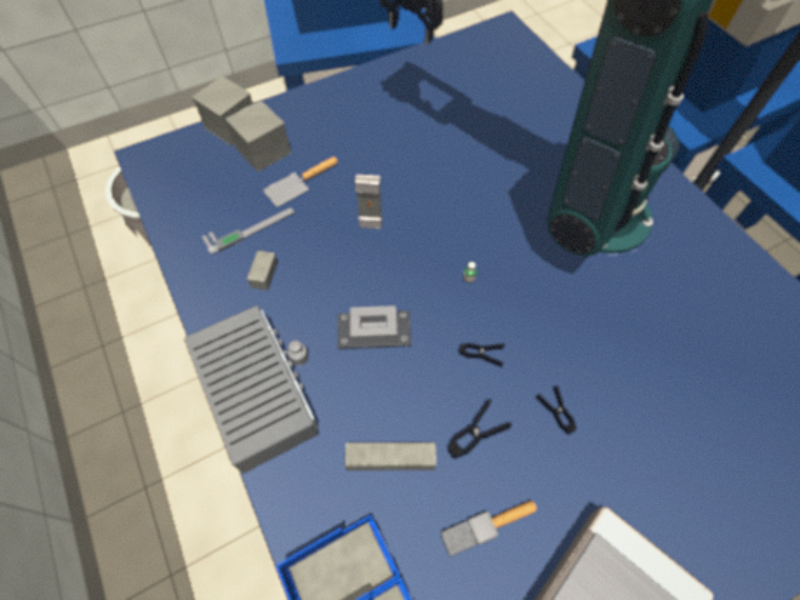

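The top view shows the coupon at (515,335), the stand at (388,283) and the largest clamp with its pin at about (254,316) and handles towards the bottom. In the scene view they are at (369,200), (374,322) and (477,432). Next I measure them from depth.

```bash
cat > h.py <<'E'
from plant import robot
import cv2,numpy as np
from scipy.spatial.transform import Rotation as Ro
def cloud(im,d,c):
    h,w=d.shape;K=np.array([[c['fx'],0,c['cx']],[0,c['fy'],c['cy']],[0,0,1.]])
    u,v=np.meshgrid(np.arange(w),np.arange(h))
    p=cv2.undistortPoints(np.stack([u,v],-1).reshape(-1,1,2).astype(float),K,np.array(c['dist'])).reshape(h,w,2)
    X=np.dstack([p*d[...,None],d]);W=(X-np.array(c['t']))@np.array(c['R'])
    W[d<=0]=np.nan
    return W
def rect(P):
    r=cv2.minAreaRect((P[:,:2]*1000).astype(np.float32));return r
def proj(X,c):
    K=np.array([[c['fx'],0,c['cx']],[0,c['fy'],c['cy']],[0,0,1.]])
    return cv2.projectPoints(np.atleast_2d(X).astype(float),cv2.Rodrigues(np.array(c['R']))[0],np.array(c['t']),K,np.array(c['dist']))[0].reshape(-1,2)
def move(dp,dyaw=0):pass
E
python3 - <<'E'
from h import *
for n,reg in(('top',dict(cou=(490,310,545,360),stand=(350,235,430,330),clamp=(235,280,285,355))),('scene',dict(cou=(345,165,392,235),stand=(325,295,425,355),clamp=(440,390,520,465)))):
    z=np.load(n+'.npz');c=robot.get_calibration(n);W=cloud(z['im'],z['d'],c)
    for k,(a,b,e,f) in reg.items():
        P=W[int(b*.7):int(f*.7),int(a*.7):int(e*.7)].reshape(-1,3);P=P[~np.isnan(P[:,0])]
        lo,hi={'cou':(.145,.165),'stand':(.038,.050),'clamp':(.014,.04)}[k]
        print(n,k,'zhist',np.histogram(P[:,2],np.arange(-.01,.18,.01))[0])
        P=P[(P[:,2]>lo)&(P[:,2]<hi)];print(len(P),rect(P) if len(P)>4 else'',P.mean(0),np.median(P[:,2]))
z=np.load('top.npz')['im'][:,:,::-1]
L=[cv2.resize(z[int(y*.7)-35:int(y*.7)+35,int(x*.7)-23:int(x*.7)+23],(266,400),interpolation=2) for x,y in((515,335),(388,283),(258,318))]
cv2.imwrite('pics/crop1.png',np.hstack(L))
E
```

```text
top cou zhist [485 505   9  19  44   6   9   7   4   1   4   1   1  12  12  16 151   2]
167 ((487.5842590332031, -238.89451599121094), (22.602645874023438, 51.159732818603516), 55.307533264160156) [ 0.48743168 -0.23829726  0.15403078] 0.15418158906520138
top stand zhist [1197 1703  288   15   50  492    3    0    0    0    0    0    0    0
    0    0    0    0]
515 ((605.9942626953125, 8.608192443847656), (63.97611618041992, 92.10404205322266), 64.09893035888672) [0.60560936 0.00840853 0.04400228] 0.04399684644028139
top clamp zhist [759 733  48 239  29   0   0   0   0   0   0   0   0   0   0   0   0   0]
298 ((540.7125244140625, 288.71405029296875), (122.25611877441406, 61.13502502441406), 8.476156234741211) [0.54334142 0.29060014 0.02551944] 0.02622880848428303
scene cou zhist [394 642  25  36  56  28  35  32  35  34  31  36  17  21  38  39 110   0]
131 ((485.51513671875, -236.88284301757812), (25.20255470275879, 49.23541259765625), 55.33089828491211) [ 0.48596618 -0.23514951  0.15313578] 0.15392663715109076
scene stand zhist [ 604 1380  270   76   81  519    0    0    0    0    0    0    0    0
    0    0    0    0]
543 ((603.08447265625, 8.239803314208984), (66.09999084472656, 91.34254455566406), 63.7878532409668) [0.60433913 0.00877693 0.04420035] 0.044323810740766884
scene clamp zhist [ 856 1630   65  301   52    0    0    0    0    0    0    0    0    0
    0    0    0    0]
388 ((537.8355712890625, 290.53076171875), (120.40581512451172, 62.23827362060547), 9.938898086547852) [0.54254366 0.29204943 0.02635059] 0.02692319268458894
```

View pics/crop1.png

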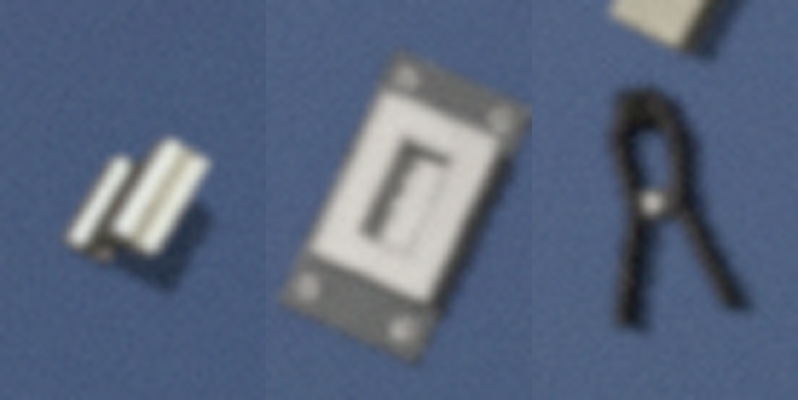

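Sizes and heights match the given ones.

| Item | x (m) | y (m) | Long axis |
|---|---|---|---|
| Coupon | 0.487 | -0.238 | -34.7° |
| Stand | 0.605 | 0.0085 | -25.9° |
| Clamp | about 0.54 | 0.29 | heading +x |

I start moving to the coupon.

Emit:
jog_arm:
  steps: [1,-0.4,0,0,0,0,1,-0.4,0,0,0,0,1,-0.4,0,0,0,0]
  hand: 1

```text
time: 0.35
tcp_pos: [0.3188, -0.4088, 0.3022]
eef_rot: [-179.8, -0.1, 26.6]
wrist_force: [0.6, -0.9, -0.7]
finger_gap: 0.0855
```

Emit:
jog_arm:
  steps: [1,-0.4,0,0,0,0,1,-0.4,0,0,0,0,1,-0.4,0,0,0,0]

```text
time: 0.6
tcp_pos: [0.3918, -0.3255, 0.3021]
eef_rot: [-179.7, -0.2, 26.7]
wrist_force: [0.1, 0.4, 0.9]
finger_gap: 0.0859
```

Emit:
jog_arm:
  steps: [1,-0.35,0,0,0,-0.65,1,-0.35,0,0,0,-0.65,1,-0.35,0,0,0,-0.65,1,-0.35,0,0,0,-0.65,1,-0.35,0,0,0,-0.65,1,-0.35,0,0,0,-0.65,1,-0.35,0,0,0,-0.65,1,-0.35,0,0,0,-0.65,1,-0.35,0,0,0,-0.65,1,-0.35,0,0,0,-0.65,1,-0.35,0,0,0,-0.65,1,-0.35,0,0,0,-0.65]

```text
time: 1.6
tcp_pos: [0.4652, -0.2491, 0.3019]
eef_rot: [179.9, -0.4, 112.9]
wrist_force: [0.0, 0.9, 0.4]
finger_gap: 0.0855
```

```bash
cat >> h.py <<'E'
def go(p,yaw,say=''):
    s=robot.sense();R0=Ro.from_euler('xyz',s['eef_rot'],degrees=True)
    R1=Ro.from_euler('xyz',[180,0,yaw],degrees=True)
    d=R0.inv().apply(np.array(p)-s['tcp_pos'])*10;w=np.degrees((R0.inv()*R1).as_rotvec())/180
    print(say,'d',np.round(d,3),'w',np.round(w,4),'rows',np.round(max(np.linalg.norm(d)*100/41.7,np.linalg.norm(w)*180/7.16),1))
E
python3 -c "
from h import *
go([.487,-.238,.25],145.3)"
```

```text
d [0.014 0.243 0.519] w [ 0.0012 -0.0018 -0.1799] rows 4.5
```

Emit:
jog_arm:
  steps: [0.01,0.24,0.45,0,0,-0.18,0.01,0.24,0.45,0,0,-0.18,0.01,0.24,0.45,0,0,-0.18,0.01,0.24,0.45,0,0,-0.18,0.01,0.24,0.45,0,0,-0.18,0.01,0.24,0.45,0,0,-0.18,0.01,0.24,0.45,0,0,-0.18]

```text
time: 2.18
tcp_pos: [0.4868, -0.2384, 0.2564]
eef_rot: [179.7, -0.3, 145.2]
wrist_force: [-0.1, 0.8, 0.0]
finger_gap: 0.0854
```

Run:
```python
from h import *
s=robot.sense();c=robot.get_calibration('wrist');im,d=robot.snapshot('wrist')
cv2.imwrite('pics/w1.png',im[:,:,::-1])
W=cloud(im,d,c);P=W.reshape(-1,3);P=P[~np.isnan(P[:,0])]
P=P[(abs(P[:,2]-.154)<.006)&(np.hypot(P[:,0]-.487,P[:,1]+.238)<.05)]
print(len(P),rect(P) if len(P)>9 else '',np.median(P,0));print(s['tcp_pos'],s['eef_rot'],c['t'])
go([.487,-.238,.192],145.3)
```

```text
3879 ((486.3446350097656, -239.6370849609375), (22.020206451416016, 51.17915725708008), 57.11473083496094) [ 0.48404411 -0.23820654  0.15358439]
[ 0.48679108 -0.23844533  0.2564121 ] [179.70634965  -0.30689638 145.19950668] [-0.08252053 -0.53311306  0.16494906]
 d [-0.002  0.001  0.645] w [ 0.0017 -0.0016 -0.0005] rows 1.5
```

View pics/w1.png

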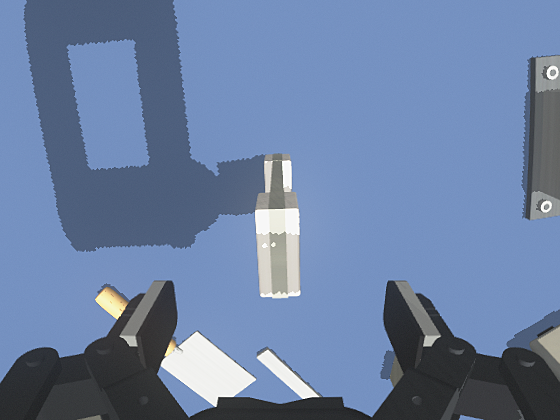

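The wrist view shows the coupon between the fingers (top tab at about (278,265)) and its axis at 147°. I descend and grip.

Emit:
jog_arm:
  steps: [0.0,0.01,0.63,0,0,-0.01,0.0,0.01,0.63,0,0,-0.01,0.0,0.01,0.63,0,0,-0.01,0.0,0.01,0.63,0,0,-0.01]

```text
time: 2.57
tcp_pos: [0.4866, -0.2368, 0.1923]
eef_rot: [179.7, -0.5, 146.9]
wrist_force: [0.4, -1.1, -0.3]
finger_gap: 0.0855
```

Emit:
jog_arm:
  steps: [0,0,0,0,0,0,0,0,0,0,0,0,0,0,0,0,0,0,0,0,0,0,0,0,0,0,0,0,0,0,0,0,0,0,0,0,0,0,0,0,0,0,0,0,0,0,0,0,0,0,0,0,0,0]
  hand: -1

```text
time: 3.32
tcp_pos: [0.4869, -0.2373, 0.1934]
eef_rot: [179.7, -0.4, 146.9]
wrist_force: [-0.4, -0.8, 5.7]
finger_gap: 0.0213
```

Emit:
jog_arm:
  steps: [0,0,-0.3,0,0,0,0,0,-0.7,0,0,0,0,0,-0.95,0,0,0,0,0,-0.95,0,0,0]

```text
time: 3.65
tcp_pos: [0.4888, -0.2387, 0.2944]
eef_rot: [179.7, 0.2, 147.0]
wrist_force: [0.9, -1.5, -0.4]
finger_gap: 0.0211
```

```bash
python3 -c "
from h import *
go([.605,.0085,.286],154.1)"
```

```text
d [0.375 2.705 0.098] w [ 0.0017  0.0015 -0.0397] rows 6.6
```

Emit:
jog_arm:
  steps: [0.14,1.0,0,0,0,0,0.14,1.0,0,0,0,0,0.14,1.0,0,0,0,0,0.14,1.0,0,0,0,0]

```text
time: 3.98
tcp_pos: [0.5324, -0.1432, 0.2924]
eef_rot: [179.6, -0.0, 147.3]
wrist_force: [-0.0, -0.8, -3.7]
finger_gap: 0.0211
```

Emit:
jog_arm:
  steps: [0.14,1.0,0,0,0,0,0.14,1.0,0,0,0,0,0.14,1.0,0,0,0,0,0.14,1.0,0,0,0,0]

```text
time: 4.32
tcp_pos: [0.5753, -0.0475, 0.29]
eef_rot: [179.5, -0.3, 147.6]
wrist_force: [-0.4, 0.4, -2.1]
finger_gap: 0.021
```

Emit:
jog_arm:
  steps: [0.1,0.7,0.05,0,0,-0.04,0.1,0.7,0.05,0,0,-0.04,0.1,0.7,0.05,0,0,-0.04,0.1,0.7,0.05,0,0,-0.04,0.1,0.7,0.05,0,0,-0.04]

```text
time: 4.73
tcp_pos: [0.6038, 0.0162, 0.2837]
eef_rot: [179.6, -0.4, 154.7]
wrist_force: [-0.5, -0.2, -1.6]
finger_gap: 0.0208
```

Run:
```python
from h import *
s=robot.sense();c=robot.get_calibration('wrist');im,d=robot.snapshot('wrist')
cv2.imwrite('pics/w2.png',im[:,:,::-1]);np.savez('w2.npz',im=im,d=d,**c)
W=cloud(im,d,c);P=W.reshape(-1,3);P=P[~np.isnan(P[:,0])]
Q=P[(abs(P[:,2]-.044)<.004)&(np.hypot(P[:,0]-.605,P[:,1]-.0085)<.07)]
print(len(Q),rect(Q),np.median(Q[:,2]));print(s['tcp_pos'],s['eef_rot'],s['wrist_force'],s['finger_gap'])
# coupon points: between, strip/tab
g=s['tcp_pos'];Q=P[(np.hypot(P[:,0]-g[0],P[:,1]-g[1])<.035)&(P[:,2]>.06)]
print(len(Q),np.histogram(Q[:,2],np.arange(.06,.3,.01)))
go([.605,.0085,.25],154.1)
```

```text
4646 ((604.1217041015625, 7.2267303466796875), (64.16731262207031, 92.41368865966797), 64.18215942382812) 0.04351711426389104
[0.60375658 0.01619551 0.28373455] [179.58561864  -0.44153664 154.73912425] [-0.51157004 -0.15719922 -1.63581703] 0.020846219228998056
30449 (array([   0,    0,    0,   83,  109,  122,  994,   58,   59,   75,   81,
         98,  114,  132,  161,  635, 1271, 1666, 8756, 2278, 5132, 1219,
       4431]), array([0.06, 0.07, 0.08, 0.09, 0.1 , 0.11, 0.12, 0.13, 0.14, 0.15, 0.16,
       0.17, 0.18, 0.19, 0.2 , 0.21, 0.22, 0.23, 0.24, 0.25, 0.26, 0.27,
       0.28, 0.29]))
 d [-0.044 -0.064  0.343] w [ 0.0025 -0.0021  0.0033] rows 0.8
```

View pics/w2.png

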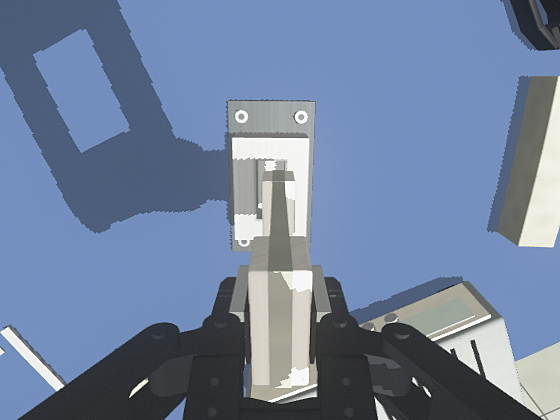

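Run:
```python
from h import *
z=np.load('w2.npz');c={k:z[k] for k in('fx','fy','cx','cy','dist','R','t')}
s=robot.sense();R=Ro.from_euler('xyz',s['eef_rot'],degrees=True)
W=cloud(z['im'],z['d'],c);P=W.reshape(-1,3);P=P[~np.isnan(P[:,0])]
T=R.inv().apply(P-s['tcp_pos'])
for a,b in((.158,.166),(.12,.15),(.04,.054)):
    Q=T[(T[:,2]>a)&(T[:,2]<b)&(abs(T[:,1])<.016)&(abs(T[:,0])<.045)]
    print(a,len(Q),np.round(np.percentile(Q,[1,5,50,95,99],axis=0)*1000,1).tolist())
Q=T[(abs(P[:,2]-.044)<.004)&(abs(T[:,0])<.07)&(abs(T[:,1])<.06)]
print(rect(Q), np.round(Q.min(0)*1000),np.round(Q.max(0)*1000))
```

```text
0.158 1000 [[-14.0, -12.7, 159.9], [-11.7, -12.2, 161.5], [8.5, -6.3, 162.6], [23.5, 8.5, 164.0], [23.9, 8.9, 165.1]]
0.12 208 [[23.3, -5.4, 120.2], [23.4, -5.1, 120.9], [23.7, -1.6, 133.1], [23.9, 1.9, 148.8], [24.0, 2.4, 149.9]]
0.04 7293 [[-24.9, -14.6, 40.0], [-21.5, -10.8, 40.1], [9.1, 0.1, 40.8], [24.3, 10.2, 50.5], [24.6, 14.7, 53.2]]
((-5.545116424560547, -9.536170959472656), (92.42170715332031, 64.17150115966797), 0.5187782049179077) [-52. -42. 238.] [ 41.  23. 245.]
```

Run:
```python
from h import *
s=robot.sense();R=Ro.from_euler('xyz',s['eef_rot'],degrees=True);p=s['tcp_pos']
tab=p+R.apply([-.001,-.0019,.1626]);st=np.array([.6041,.0072,.044])
print(p,tab,st-tab,'tool',R.inv().apply(st-tab)*10)
print('straight down in tool',R.inv().apply([0,0,-1]))
```

```text
[0.60382651 0.01580824 0.28440307] [0.60348668 0.01528176 0.1217901 ] [ 0.00061332 -0.00808176 -0.0777901 ] tool [-0.04527158 -0.0765505   0.77703901]
straight down in tool [-0.00665463 -0.007864    0.99994694]
```

Emit:
jog_arm:
  steps: [-0.045,-0.075,0.2,0,0,0.0025,-0.045,-0.075,0.38,0,0,0.0025,-0.045,-0.075,0.38,0,0,0.0025,-0.045,-0.075,0.38,0,0,0.0025]

```text
time: 5.12
tcp_pos: [0.6036, 0.0062, 0.2448]
eef_rot: [179.6, -0.6, 154.1]
wrist_force: [0.2, 0.8, -2.3]
finger_gap: 0.0212
```

Run:
```python
from h import *
s=robot.sense();R=Ro.from_euler('xyz',s['eef_rot'],degrees=True);c=robot.get_calibration('wrist');im,d=robot.snapshot('wrist')
W=cloud(im,d,c);P=W.reshape(-1,3);P=P[~np.isnan(P[:,0])];T=R.inv().apply(P-s['tcp_pos'])
Q=T[(T[:,2]>.158)&(T[:,2]<.166)&(abs(T[:,1])<.016)&(abs(T[:,0])<.045)]
print(np.round(np.percentile(Q,[1,5,50,95,99],axis=0)*1000,1).tolist())
Q=P[(abs(P[:,2]-.044)<.004)&(np.hypot(P[:,0]-.605,P[:,1]-.0085)<.07)];print(rect(Q))
tab=s['tcp_pos']+R.apply([-.001,-.0019,.1626]);st=np.array([.6041,.0072,.044]);print(s['tcp_pos'],s['eef_rot'],s['wrist_force'],'rem',R.inv().apply(st-tab)*10)
cv2.imwrite('pics/w3.png',cv2.resize(im[100:310,140:420,::-1],(700,525),interpolation=2))
```

```text
[[-14.5, -12.9, 159.1], [-12.1, -12.4, 160.8], [8.1, -6.5, 162.0], [23.1, 8.4, 163.5], [23.4, 8.7, 164.8]]
((604.2102661132812, 7.3346405029296875), (64.27384185791016, 92.43152618408203), 64.1423568725586)
[0.60356843 0.00623978 0.24483792] [179.63843177  -0.58615871 154.12758447] [ 0.24939193  0.84761865 -2.30748364] rem [-0.01113898  0.01728591  0.38229721]
```

View pics/w3.png

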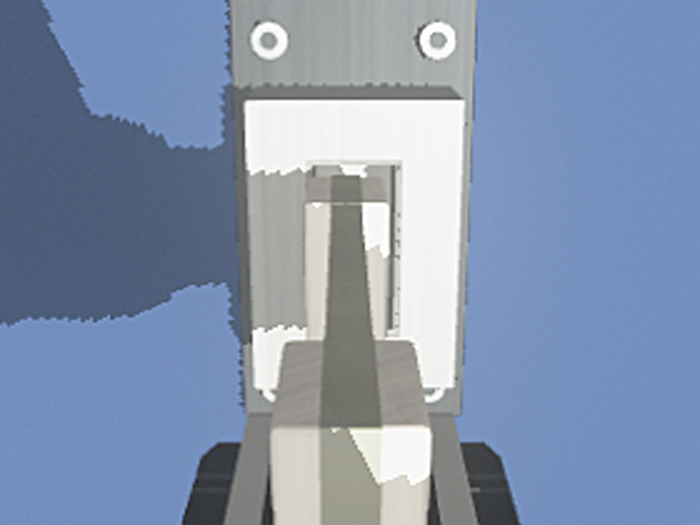

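The tab is at image x≈346 and the recess centre at ≈353. That is 1.8 mm to the right, in agreement with the cloud. I correct for it and go in.

Emit:
jog_arm:
  steps: [-0.0,0.025,0.0,0,0,0,-0.0,0.022,0.04,0,0,0,-0.0,0.022,0.08,0,0,0,0.0,0.022,0.12,0,0,0,-0.005,0.02,0.16,0,0,0,-0.005,0.02,0.2,0,0,0,-0.005,0.02,0.24,0,0,0,-0.005,0.02,0.28,0,0,0]

```text
time: 5.83
tcp_pos: [0.6055, 0.0084, 0.2178]
eef_rot: [179.6, -0.4, 154.2]
wrist_force: [0.8, -0.4, -1.3]
finger_gap: 0.0214
```

Emit:
jog_arm:
  steps: [0,0,0.04,0,0,0,0,0,0.08,0,0,0,0,0,0.1,0,0,0,0,0,0.12,0,0,0]

```text
time: 6.17
tcp_pos: [0.6053, 0.0086, 0.2054]
eef_rot: [179.6, -0.5, 154.2]
wrist_force: [-1.4, 1.2, 12.4]
finger_gap: 0.0213
```

Emit:
jog_arm:
  steps: [0,0,0.03,0,0,0,0,0,0.06,0,0,0,0,0,0.06,0,0,0,0,0,0.06,0,0,0]

```text
time: 6.5
tcp_pos: [0.6055, 0.0085, 0.2054]
eef_rot: [179.5, -0.2, 154.2]
wrist_force: [-6.4, 0.9, 14.6]
finger_gap: 0.0212
```

Run:
```python
from h import *
s=robot.sense();print(s['tcp_pos'],s['wrist_force'],s['finger_gap'])
for n in('top','scene','wrist'):
    c=robot.get_calibration(n);im,d=robot.snapshot(n);W=cloud(im,d,c);P=W.reshape(-1,3);P=P[~np.isnan(P[:,0])]
    r=np.array([P[:,0]-.605,P[:,1]-.008]).T;a=np.radians(154.1);u=r@[np.cos(a),np.sin(a)];v=r@[-np.sin(a),np.cos(a)]
    Q=P[(abs(u)<.023)&(abs(v)<.010)&(abs(v)>.0055)&(P[:,2]<.10)];B=P[(abs(u)<.043)&(abs(v)<.030)&(abs(v)>.016)&(P[:,2]<.10)&(P[:,2]>.03)]
    print(n,'tab',len(Q),np.round(np.percentile(Q[:,2],[5,50,95]),4) if len(Q) else'','block',len(B),np.round(np.median(B[:,2]),4))
    if n=='wrist':cv2.imwrite('pics/w4.png',cv2.resize(im[100:310,140:420,::-1],(700,525),interpolation=2))
```

```text
[0.60547181 0.00854192 0.20540518] [-6.42036383  0.88828827 14.63179347] 0.021213033425504017
top tab 17 [0.014  0.0428 0.0464] block 132 0.044
scene tab 26 [0.0406 0.0437 0.0475] block 191 0.0443
wrist tab 694 [0.0426 0.0436 0.0446] block 4511 0.0436
```

View pics/w4.png

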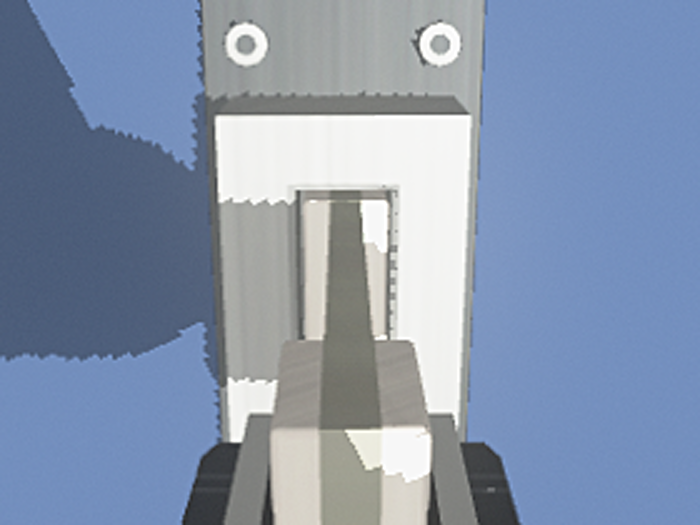

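The tab is level with the block top (0.0436 m for both) and sits in the recess. I press once more, harder.

Emit:
jog_arm:
  steps: [0,0,0.06,0,0,0,0,0,0.12,0,0,0,0,0,0.14,0,0,0,0,0,0.14,0,0,0,0,0,0.14,0,0,0]

```text
time: 7.07
tcp_pos: [0.6069, 0.0078, 0.2053]
eef_rot: [179.4, 0.5, 154.2]
wrist_force: [-13.3, -0.4, 36.7]
finger_gap: 0.0213
```

Emit:
jog_arm:
  steps: [-0.01,0,-0.005,0,0,0,-0.015,0,-0.01,0,-0.005,0]

```text
time: 7.23
tcp_pos: [0.6075, 0.0072, 0.2105]
eef_rot: [179.4, 1.4, 154.1]
wrist_force: [-8.6, 1.3, 2.7]
finger_gap: 0.0216
```

Emit:
jog_arm:
  steps: [0,0,0,0,0,0,0,0,0,0,0,0,0,0,0,0,0,0,0,0,0,0,0,0,0,0,0,0,0,0,0,0,0,0,0,0,0,0,0,0,0,0,0,0,0,0,0,0]
  hand: 1

```text
time: 7.9
tcp_pos: [0.6075, 0.0072, 0.2102]
eef_rot: [179.4, 1.4, 154.1]
wrist_force: [-1.1, 0.2, -0.4]
finger_gap: 0.0855
```

Emit:
jog_arm:
  steps: [0,0,-0.2,0,0,0,0,0,-0.6,0,0,0,0,0,-1,0,0,0,0,0,-1,0,0,0]

```text
time: 8.23
tcp_pos: [0.6071, 0.0072, 0.3208]
eef_rot: [179.0, 2.3, 154.1]
wrist_force: [0.2, -0.3, 1.7]
finger_gap: 0.0854
```

Run:
```python
from h import *
s=robot.sense();print(s['tcp_pos'],s['wrist_force'],s['finger_gap'],s['q'])
z=np.load('top.npz');c=robot.get_calibration('top');W=cloud(z['im'],z['d'],c)
def clampfit(W,lab):
    P=W.reshape(-1,3);P=P[~np.isnan(P[:,0])];P=P[(abs(P[:,0]-.54)<.09)&(abs(P[:,1]-.29)<.055)&(P[:,2]>.012)&(P[:,2]<.04)]
    # handle ends: split points with x< .505
    H=P[P[:,0]<.515]
    _,L,cen=cv2.kmeans(H[:,:2].astype(np.float32),2,None,(3,50,1e-6),5,cv2.KMEANS_PP_CENTERS)
    for i in(0,1):
        h=H[L[:,0]==i];print(lab,len(h),h.mean(0),cv2.fitLine(h[:,:2].astype(np.float32),cv2.DIST_L2,0,.01,.01).ravel(),h[:,0].min())
clampfit(W,'top')
z=np.load('scene.npz');clampfit(cloud(z['im'],z['d'],robot.get_calibration('scene')),'scene')
for x,y,l in((254,316,'pin'),):
    i,j=int(y*.7),int(x*.7);print(l,W[i-1:i+2,j-1:j+2].mean((0,1)))
go([.50,.28,.29],-166)
```

```text
[0.60705001 0.00715786 0.32079061] [ 0.23936845 -0.3010964   1.67513839] 0.0854404309971792 [-4.70371031e+00  1.07770881e+01  7.01844403e+01  7.17332194e-02
  9.65279694e+01 -6.88415038e+01]
top 32 [0.49994854 0.25784485 0.02689462] [0.9237501  0.3829957  0.49994853 0.25784484] 0.484515529918331
top 47 [0.49418521 0.30500147 0.02532081] [ 0.9950326  -0.09954927  0.4941852   0.30500147] 0.47656343738638957
scene 60 [0.49412244 0.30656532 0.02683493] [ 0.9922661  -0.12412876  0.49412245  0.3065653 ] 0.47350440259099386
scene 41 [0.49844741 0.26011773 0.02780263] [0.8938642  0.44833773 0.49844742 0.26011774] 0.48284041853710596
pin [nan nan nan]
 d [2.164 1.984 0.254] w [ 0.0007  0.0142 -0.2214] rows 7.1
```

Emit:
jog_arm:
  steps: [0.9,0.9,0,0,0.012,0,0.9,0.9,0,0,0.012,0,0.9,0.9,0,0,0.012,0,0.9,0.9,0,0,0.012,0]

```text
time: 8.57
tcp_pos: [0.5634, 0.1334, 0.3198]
eef_rot: [178.8, 0.1, 154.6]
wrist_force: [-0.5, -1.0, 0.1]
finger_gap: 0.0853
```

Emit:
jog_arm:
  steps: [0.9,0.9,0,0,0,-0.194,0.9,0.9,0,0,0,-0.194,0.9,0.9,0,0,0,-0.194,0.9,0.9,0,0,0,-0.194,0.9,0.9,0,0,0,-0.194,0.9,0.9,0,0,0,-0.194]

```text
time: 9.07
tcp_pos: [0.5203, 0.2544, 0.3216]
eef_rot: [179.1, 0.8, -170.2]
wrist_force: [0.1, -0.1, 0.4]
finger_gap: 0.0855
```

```bash
python3 -c "
from h import *
go([.4975,.283,.27],-171)"
```

```text
d [0.183 0.312 0.518] w [0.0053 0.0044 0.0042] rows 1.5
```

Emit:
jog_arm:
  steps: [0.18,0.31,0.5,0.005,0.004,0.004,0.18,0.31,0.5,0.005,0.004,0.004,0.18,0.31,0.5,0.005,0.004,0.004,0.18,0.31,0.5,0.005,0.004,0.004]

```text
time: 9.4
tcp_pos: [0.4977, 0.2823, 0.2708]
eef_rot: [-180.0, -0.1, -171.1]
wrist_force: [-1.1, -0.3, 0.2]
finger_gap: 0.0852
```

Run:
```python
from h import *
s=robot.sense();R=Ro.from_euler('xyz',s['eef_rot'],degrees=True);c=robot.get_calibration('wrist');im,d=robot.snapshot('wrist')
np.savez('w5.npz',im=im,d=d,pos=s['tcp_pos'],rot=s['eef_rot'],**c)
cv2.imwrite('pics/w5.png',im[:,:,::-1])
print(s['tcp_pos'],s['eef_rot'])
W=cloud(im,d,c);P=W.reshape(-1,3);P=P[~np.isnan(P[:,0])]
P=P[(abs(P[:,0]-.54)<.09)&(abs(P[:,1]-.29)<.055)&(P[:,2]>.02)&(P[:,2]<.034)]
print(len(P),rect(P),np.median(P[:,2]))
H=P[(P[:,0]<.515)]
_,L,cen=cv2.kmeans(H[:,:2].astype(np.float32),2,None,(3,50,1e-6),5,cv2.KMEANS_PP_CENTERS)
for i in(0,1):
    h=H[L[:,0]==i];l=cv2.fitLine(h[:,:2].astype(np.float32),cv2.DIST_L2,0,.01,.01).ravel();print(len(h),h.mean(0),np.degrees(np.arctan2(l[1],l[0])),h[:,0].min())
for n in('top','scene'):
    c=robot.get_calibration(n);im,d=robot.snapshot(n);np.savez(n+'2.npz',im=im,d=d);W=cloud(im,d,c);P=W.reshape(-1,3);P=P[~np.isnan(P[:,0])]
    r=np.array([P[:,0]-.605,P[:,1]-.008]).T;a=np.radians(154.1);u=r@[np.cos(a),np.sin(a)];v=r@[-np.sin(a),np.cos(a)]
    Q=P[(abs(u)<.023)&(abs(v)<.010)&(abs(v)>.0055)&(P[:,2]<.10)]
    B=P[(abs(u)<.04)&(abs(v)<.03)&(P[:,2]>.155)&(P[:,2]<.18)]
    print(n,'tab',len(Q),np.round(np.percentile(Q[:,2],[5,50,95]),4),'cpn top',rect(B),np.median(B[:,2]))
```

```text
[0.49766704 0.28231821 0.27075782] [-1.79977939e+02 -6.24917409e-02 -1.71052710e+02]
2803 ((553.0010375976562, 290.07073974609375), (154.8083038330078, 62.937599182128906), 7.713748931884766) 0.02638101630629045
375 [0.49780326 0.2592826  0.02731399] 26.146013 0.48139279766712834
432 [0.49300812 0.30550108 0.02712489] -6.472612 0.4726871038138258
top tab 30 [0.0119 0.0409 0.0455] cpn top ((606.5997924804688, 9.620702743530273), (22.405820846557617, 50.19986343383789), 64.04214477539062) 0.16575314487863171
scene tab 36 [0.0419 0.0461 0.09  ] cpn top ((604.5371704101562, 8.673646926879883), (24.681907653808594, 49.65121841430664), 64.98589324951172) 0.16605737062010248
```

View pics/w5.png

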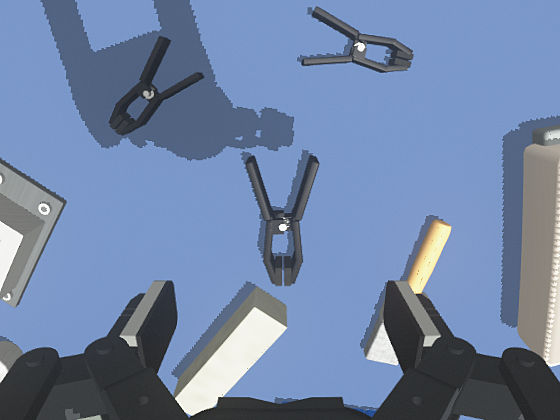

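The coupon top is at 0.166 m, so it is fully home. In the wrist view the big clamp has its pin at (284,226) and its handles pointing up. The prism corner at (258,287) is close to the jaws, so I check that clearance before opening them.

Run:
```python
from h import *
z=np.load('w5.npz');c={k:z[k] for k in('fx','fy','cx','cy','dist','R','t')}
W=cloud(z['im'],z['d'],c)
a=np.radians(9.84);f=np.array([np.cos(a),np.sin(a)]);l=np.array([-f[1],f[0]])
p0=W[226,284];print('pin px',p0)
pin=np.array([.5415,.291])
P=W.reshape(-1,3);P=P[~np.isnan(P[:,0])];r=P[:,:2]-pin;C=np.c_[r@f,r@l,P[:,2]]*1000
pr=C[(C[:,2]>36)&(C[:,2]<43)&(C[:,0]>40)&(abs(C[:,1])<120)]
print('prism in clamp frame',len(pr),cv2.boxPoints(cv2.minAreaRect(pr[:,:2].astype(np.float32))).round(1).tolist(), pr[pr[:,0].argmin()])
cl=C[(C[:,2]>20)&(C[:,2]<33)&(abs(C[:,1])<40)&(C[:,0]>-80)&(C[:,0]<70)]
for x in range(-70,70,10):
    q=cl[(cl[:,0]>=x)&(cl[:,0]<x+10)]
    if len(q):print(x,len(q),np.round([q[:,1].min(),q[:,1].max(),q[:,0].max()],1))
zt=np.load('top2.npz');T=cloud(zt['im'],zt['d'],robot.get_calibration('top')).reshape(-1,3);T=T[~np.isnan(T[:,0])]
r=T[:,:2]-pin;C=np.c_[r@f,r@l,T[:,2]]*1000
pr=C[(C[:,2]>36)&(C[:,2]<43)&(C[:,0]>20)&(C[:,0]<220)&(abs(C[:,1])<120)]
print('top prism',len(pr),cv2.boxPoints(cv2.minAreaRect(pr[:,:2].astype(np.float32))).round(1).tolist())
go([.498,.2828,.15],-170.2)
```

```text
pin px [0.53637331 0.29138716 0.02686776]
prism in clamp frame 4584 [[70.5999984741211, -29.100000381469727], [197.10000610351562, -126.80000305175781], [222.5, -94.0], [95.9000015258789, 3.799999952316284]] [ 71.90065771 -28.3151953   38.34573511]
-70 129 [-31.7  31.3 -60.1]
-60 215 [-30.9  31.2 -50.1]
-50 208 [-27.7  27.9 -40. ]
-40 198 [-24.7  24.5 -30. ]
-30 196 [-22.3  22.  -20.1]
-20 218 [-19.3  18.4 -10. ]
-10 301 [-16.2  15.   -0.1]
0 181 [-16.4  15.9  10. ]
10 150 [-17.7  16.9  20. ]
20 141 [-19.   17.9  30. ]
30 223 [-19.1  17.8  40. ]
40 264 [-16.4  14.1  50. ]
50 134 [-12.9  11.2  57.1]
top prism 564 [[73.69999694824219, -30.100000381469727], [200.6999969482422, -128.10000610351562], [225.60000610351562, -95.80000305175781], [98.5999984741211, 2.200000047683716]]
 d [0.016 0.006 1.239] w [ 0.0004  0.0015 -0.005 ] rows 3.0
```

Corrected pin: (0.5364, 0.2905). This agrees with the pixel estimate and with the 62 mm jaw length. The prism clears the opened jaw by about 10 mm, so I descend to the handles.

Emit:
jog_arm:
  steps: [0.066,0.016,0.95,0,0.0015,-0.005,0.066,0.016,0.95,0,0.0015,-0.005,0.066,0.016,0.95,0,0.0015,-0.005,0.066,0.016,0.95,0,0.0015,-0.005]

```text
time: 9.88
tcp_pos: [0.4916, 0.2815, 0.1756]
eef_rot: [-180.0, -0.4, -170.3]
wrist_force: [-0.4, 0.7, -0.5]
finger_gap: 0.0852
```

Run:
```python
from h import *
s=robot.sense();c=robot.get_calibration('wrist');im,d=robot.snapshot('wrist');W=cloud(im,d,c);P=W.reshape(-1,3);P=P[~np.isnan(P[:,0])]
pin=np.array([.5364,.2905]);a=np.radians(9.84);f=np.array([np.cos(a),np.sin(a)]);l=np.array([-f[1],f[0]])
r=P[:,:2]-pin;C=np.c_[r@f,r@l,P[:,2]]*1000
cl=C[(C[:,2]>20)&(C[:,2]<33)&(abs(C[:,1])<40)&(C[:,0]>-80)&(C[:,0]<75)]
for x in range(-70,70,20):
    q=cl[(cl[:,0]>=x)&(cl[:,0]<x+10)]
    if len(q):print(x,len(q),np.round([q[:,1].min(),q[:,1].max(),q[:,0].min(),q[:,0].max(),np.median(q[:,2])],1))
go([.493,.283,.078],-170.2)
```

```text
-70 3 [-28.4 -26.8 -60.3 -60.1  22.1]
-50 407 [-30.4  29.  -50.  -40.   27.7]
-30 363 [-23.9  23.3 -30.  -20.1  27.5]
-10 517 [-18.5  17.3 -10.   -0.   26.3]
10 250 [-18.1  16.1  10.1  19.9  25.8]
30 254 [-19.3  18.   30.   40.   25.6]
50 351 [-14.5  12.5  50.   60.   25.5]
 d [-1.000e-03  6.000e-03  1.008e+00] w [ 0.0002 -0.0004 -0.0004] rows 2.4
```

Centred, so I descend and squeeze.

Emit:
jog_arm:
  steps: [0,0.003,0.4,0,0,0,0,0.003,0.75,0,0,0,0,0.003,0.95,0,0,0,0,0.003,0.97,0,0,0,0,0.003,0.97,0,0,0]

```text
time: 10.35
tcp_pos: [0.4944, 0.283, 0.0838]
eef_rot: [179.9, 0.1, -170.3]
wrist_force: [-1.2, 0.1, 1.0]
finger_gap: 0.0854
```

Emit:
jog_arm:
  steps: [0,0,0,0,0,0,0,0,0,0,0,0,0,0,0,0,0,0,0,0,0,0,0,0,0,0,0,0,0,0,0,0,0,0,0,0,0,0,0,0,0,0,0,0,0,0,0,0,0,0,0,0,0,0]
  hand: -1

```text
time: 11.1
tcp_pos: [0.4973, 0.2845, 0.0902]
eef_rot: [179.8, 0.6, -170.3]
wrist_force: [-2.0, -0.4, 13.1]
finger_gap: 0.0265
```

Run:
```python
from h import *
s=robot.sense();R=Ro.from_euler('xyz',s['eef_rot'],degrees=True);c=robot.get_calibration('wrist');im,d=robot.snapshot('wrist')
cv2.imwrite('pics/w6.png',im[:,:,::-1]);W=cloud(im,d,c);P=W.reshape(-1,3);P=P[~np.isnan(P[:,0])]
T=R.inv().apply(P-s['tcp_pos'])*1000;
q=T[(P[:,2]>.015)&(P[:,2]<.034)&(abs(T[:,1])<45)&(T[:,0]>-130)&(T[:,0]<40)];zz=P[(P[:,2]>.015)&(P[:,2]<.034)&(abs(T[:,1])<45)&(T[:,0]>-130)&(T[:,0]<40)][:,2]
for x in range(-120,40,10):
    k=(q[:,0]>=x)&(q[:,0]<x+10)
    if k.sum():print(x,k.sum(),np.round([q[k,1].min(),q[k,1].max(),q[k,0].min(),q[k,0].max(),np.median(zz[k])*1e3],1))
print(s['wrist_force'],s['tcp_pos'])
```

```text
-70 4 [ 20.9  21.4 -60.8 -60.1  16.3]
-60 528 [-22.7  21.  -60.  -50.   25.9]
-50 1266 [-19.4  17.4 -50.  -40.   26.1]
-40 1030 [-15.4  13.5 -40.  -30.   25.7]
-30 615 [-15.3  13.6 -30.  -20.1  27.2]
-20 609 [-14.8  13.5 -20.  -10.   27.3]
-10 663 [-13.7  12.7 -10.   -0.   27.3]
0 1061 [-27.4  26.3   0.   10.   27.6]
10 1486 [-20.6  19.2  10.   20.   27.2]
20 299 [-14.7  12.8  20.   21.   21.6]
[-2.00079887 -0.41986374 13.05010512] [0.49734728 0.28447209 0.0901588 ]
```

View pics/w6.png

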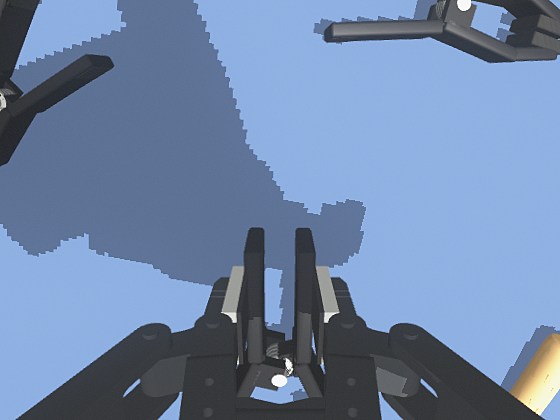

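The handles are parallel at image x≈255 and 303, so the clamp is fully squeezed and centred, with the pin at about (279,380). I lift.

Emit:
jog_arm:
  steps: [0,0,-0.15,0,0,0,0,0,-0.4,0,0,0,0,0,-0.7,0,0,0,0,0,-0.8,0,0,0,0,0,-0.8,0,0,0]

```text
time: 11.57
tcp_pos: [0.4987, 0.285, 0.1756]
eef_rot: [179.6, 1.2, -170.3]
wrist_force: [0.3, 0.9, -0.4]
finger_gap: 0.0263
```

```bash
cat > chk.py <<'E'
from h import *
s=robot.sense();R=Ro.from_euler('xyz',s['eef_rot'],degrees=True);c=robot.get_calibration('wrist');im,d=robot.snapshot('wrist')
W=cloud(im,d,c);T=R.inv().apply(W.reshape(-1,3)-s['tcp_pos'])*1000;T=T[~np.isnan(T[:,0])]
q=T[(T[:,2]>52)&(T[:,2]<85)&(abs(T[:,1])<45)&(T[:,0]>-130)&(T[:,0]<40)]
for x in range(-120,40,10):
    k=(q[:,0]>=x)&(q[:,0]<x+10)
    if k.sum():print(x,k.sum(),np.round([q[k,1].min(),q[k,1].max(),q[k,0].min(),q[k,0].max(),*np.percentile(q[k,2],[5,50])],1))
print(s['tcp_pos'],s['eef_rot'],s['wrist_force'],s['finger_gap'])
E
python3 chk.py; python3 -c "
from h import *
go([.4488,.0845,.166],154.1)"
```

```text
-70 22 [-23.7  22.3 -62.8 -60.   73.9  80.9]
-60 668 [-23.3  21.2 -59.8 -50.   64.3  65.6]
-50 1379 [-19.4  17.6 -50.  -40.   63.9  65.1]
-40 1346 [-15.3  13.5 -40.  -30.   63.2  67.1]
-30 625 [-15.4  13.4 -30.  -20.   62.5  63.5]
-20 655 [-14.5  13.5 -20.  -10.   62.2  63.2]
-10 740 [-13.8  12.7 -10.   -0.   55.   63. ]
0 1328 [-27.3  26.5   0.   10.   53.   62.3]
10 1796 [-20.5  19.1  10.   20.   54.   62.7]
20 539 [-14.8  12.9  20.   21.3  63.4  74. ]
[0.49871262 0.28503579 0.17561145] [ 179.62269949    1.23628926 -170.27944422] [ 0.30365503  0.86406195 -0.38426044] 0.02625167992734664
 d [ 0.819 -1.889  0.042] w [0.0032 0.0046 0.1979] rows 5.0
```

Emit:
jog_arm:
  steps: [0.4,-0.95,0.03,0.002,0.003,0.198,0.4,-0.95,0.03,0.002,0.003,0.198,0.4,-0.95,0.03,0.002,0.003,0.198,0.4,-0.95,0.03,0.002,0.003,0.198,0.4,-0.95,0.03,0.002,0.003,0.198,0.4,-0.95,0.03,0.002,0.003,0.198,0.4,-0.95,0.03,0.002,0.003,0.198]

```text
time: 12.2
tcp_pos: [0.4733, 0.1838, 0.1665]
eef_rot: [179.8, 0.0, 154.2]
wrist_force: [0.1, -0.1, -1.3]
finger_gap: 0.0264
```

```bash
python3 -c "
from h import *
go([.4488,.0845,.166],154.1)"
```

```text
d [-0.21  -1.001  0.002] w [0.0009 0.0003 0.0008] rows 2.5
```

Emit:
jog_arm:
  steps: [-0.21,-1,0,0,0,0,-0.21,-1,0,0,0,0,-0.21,-1,0,0,0,0,-0.21,-1,0,0,0,0,-0.21,-1,0,0,0,0]

```text
time: 12.62
tcp_pos: [0.4485, 0.0842, 0.1655]
eef_rot: [179.8, -0.0, 154.3]
wrist_force: [-1.3, -0.1, -0.4]
finger_gap: 0.0265
```

```bash
python3 chk.py
python3 - <<'E'
from h import *
s=robot.sense();R=Ro.from_euler('xyz',s['eef_rot'],degrees=True)
for n in('top','scene'):
    c=robot.get_calibration(n);im,d=robot.snapshot(n);P=cloud(im,d,c).reshape(-1,3);P=P[~np.isnan(P[:,0])]
    T=R.inv().apply(P-s['tcp_pos'])*1000
    B=T[(P[:,2]>.155)&(P[:,2]<.18)&(np.hypot(P[:,0]-.605,P[:,1]-.009)<.04)]
    J=T[(P[:,2]>.07)&(P[:,2]<.115)&(T[:,0]<-60)&(T[:,0]>-125)&(abs(T[:,1])<40)]
    print(n,'coupon top in tool',rect(B/1000)[:2], rect(B/1000)[2],'jaws',len(J),J.min(0).round(1),J.max(0).round(1))
go([.5207,.0496,.166],154.1)
E
```

```text
-70 27 [-24.6  22.3 -64.  -60.1  74.7  81. ]
-60 698 [-23.4  20.9 -59.8 -50.   64.2  65.4]
-50 1402 [-19.6  17.2 -50.  -40.   63.8  65. ]
-40 1317 [-15.4  13.4 -40.  -30.   63.1  67. ]
-30 633 [-15.4  13.2 -30.  -20.   62.5  63.4]
-20 648 [-14.5  13.4 -20.  -10.   62.   63.1]
-10 740 [-13.8  12.7 -10.   -0.   54.7  62.8]
0 1346 [-27.4  26.2   0.   10.   52.9  62.2]
10 2067 [-20.6  19.1  10.   20.   54.1  62.9]
20 246 [-14.8  12.3  20.   20.9  65.   77.3]
[0.44846581 0.08423683 0.16548204] [ 1.79829201e+02 -2.33173791e-02  1.54262048e+02] [-1.26935746 -0.11904596 -0.42695047] 0.02650931942838352
top coupon top in tool ((-174.99661254882812, 0.6814517974853516), (49.788822174072266, 22.322614669799805)) 0.03788912296295166 jaws 105 [-105.8  -27.4   60.5] [-61.5  27.8  94.9]
scene coupon top in tool ((-173.68885803222656, -0.43691349029541016), (49.89500045776367, 23.931936264038086)) 3.6640822887420654 jaws 221 [-103.   -29.1   60.5] [-60.7  27.8  91.6]
 d [-0.801 -0.014  0.   ] w [0.0011 0.0001 0.0015] rows 1.9
```

Jaws, coupon and tool axis line up: the coupon is 175 mm ahead with y≈0 and the yaw error is under 0.2°. I bring the clamp in.

Emit:
jog_arm:
  steps: [-0.15,0,0,0,0,0,-0.3,0,0,0,0,0,-0.45,0,0,0,0,0,-0.6,0,0,0,0,0,-0.72,0,0,0,0,0,-0.8,0,0,0,0,0,-0.8,0,0,0,0,0]

```text
time: 13.35
tcp_pos: [0.5224, 0.051, 0.1658]
eef_rot: [179.8, 0.0, 154.4]
wrist_force: [0.3, -0.2, -0.6]
finger_gap: 0.0262
```

```bash
python3 chk.py|tail -1
python3 - <<'E'
from h import *
s=robot.sense();R=Ro.from_euler('xyz',s['eef_rot'],degrees=True)
v=[]
for n in('top','scene'):
    c=robot.get_calibration(n);im,d=robot.snapshot(n);P=cloud(im,d,c).reshape(-1,3);P=P[~np.isnan(P[:,0])]
    T=R.inv().apply(P-s['tcp_pos'])*1000
    B=T[(P[:,2]>.155)&(P[:,2]<.18)&(np.hypot(P[:,0]-.605,P[:,1]-.009)<.04)&(T[:,0]<-60)]
    J=T[(P[:,2]>.07)&(P[:,2]<.115)&(T[:,0]<-60)&(T[:,0]>-125)&(abs(T[:,1])<40)]
    print(n,'coupon',rect(B/1000)[:2],np.median(P[(P[:,2]>.155)&(P[:,2]<.18)&(np.hypot(P[:,0]-.605,P[:,1]-.009)<.04)&(T[:,0]<-60)][:,2]),'jaws',len(J),J.min(0).round(1),J.max(0).round(1))
    u,w=proj([.605,.009,.09],c)[0].astype(int)
    v.append(cv2.resize(im[max(w-50,0):w+50,u-50:u+50,::-1],(400,400),interpolation=2))
cv2.imwrite('pics/fin.png',np.hstack(v))
E
```

```text
[0.52244971 0.05097605 0.16583499] [1.79807141e+02 3.93683782e-02 1.54399496e+02] [ 0.29913773 -0.15014469 -0.55675338] 0.026239460354694745
top coupon ((-100.73452758789062, -0.6079168319702148), (38.40156555175781, 21.883590698242188)) 0.16580581292177854 jaws 33 [-105.2  -27.3   60.7] [-85.3  27.7  82.6]
scene coupon ((-93.34978485107422, -1.7341432571411133), (49.562950134277344, 23.003019332885742)) 0.16613291812257455 jaws 260 [-118.   -27.5   50.8] [-60.1  28.6  95.1]
```

View pics/fin.png

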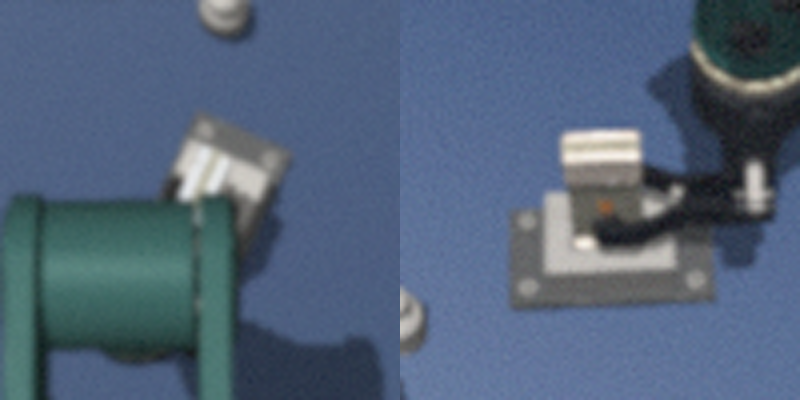

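The scene crop shows the coupon seated, with one jaw passing in front below the gauge (606,207) and the other behind. The jaws straddle the strip, and by depth the pads are at the gauge to within about 2 mm. I hand it in.

```bash
python3 -c "
from plant import robot
s=robot.sense();print(s['time'],s['finger_gap'],s['wrist_force']);print(robot.sign_off())"
```

```text
13.5 0.026183207047851233 [ 0.28075937 -0.22889928 -0.71995071]
the job is handed in; nothing more can be done
None
```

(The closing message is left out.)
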